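# Clamp a filter can with the guarded knob

### The arm

A 6-joint arm with a two-finger parallel gripper is mounted at the origin on the work surface. World frame = base frame: x ahead of the robot, y to its left, z up, the work surface at z = 0. Lengths are in m, angles in rad, forces in N, time in s.
With the tool pointing down it reaches from about 0.425 to 0.95 m from the base axis. Payload 3.5 kg.
Tool frame: the origin (TCP) lies midway between the tips of the shut fingers; the grasp point (between the pads) lies ctrl.grasp_offset behind it (ctrl.grasp_offset is the distance from the TCP to the grasp point, in m); x points along the fingers, y is the direction in which the jaws open and shut, and the axes are right-handed (so a half turn about x gives the same grasp; the last joint's range is limited). The gripper opens to 85 mm and grips with 20 to 120 N. Pads are 22 mm wide; open, the fingers measure 114 mm over their backs; the gripper's body (76 mm by 85 mm) begins 54 mm behind the grasp point. The pads swing forward as they close: fully open they stand 13 mm farther back than shut.
Start: joints at [1.016, 0.286, 1.577, -0, 1.279, -0.15], TCP at [0.266, 0.62, 0.231] pointing down, gripper open.
Joint ranges: [-2.77, 2.77], [-0.9, 2.22], [0.21, 2.48], [-1.53, 4.67], [0.24, 2.81], [-2.84, 2.84]. Speed limits (rad/s): [2.79, 2.79, 3.14, 3.14, 3.14, 3.14].

### API

Orientations are given as a unit quaternion [x, y, z, w].
In Python, from plant import readout, read_camera, sign_off, ctrl gives the robot as it stands.
- The arm moves only by the tool drive_tool, never from a script. Its argument "steps" is a list of rows, each a list of 5 numbers: the shift along the tool's x, y, z in cm, then the turn about the tool's x in degrees, then the opening, from 0 (shut) to 1 (fully open). A call has 1 to 10 rows; each row shifts and turns the commanded pose from where the row before left it, along the tool's axes as they then stand; what a row does not reach is not made up. A row lasts 1/10 s, in which the tool goes at most 50 mm and 8.59 degrees, less where a joint would pass 70% of its speed; a pose out of reach is approached as far as the arm can. A call is refused whole if a number of a shift passes 5 or a number of a turn 8.59, either way. A call with a gripper value outside its range is refused whole. The fingers move at their own pace and stop on an object; "force" is the grip in N (left out, the last holds). Time passes only in rows, so rows that do not move let the fingers close. It gives the time, the measured TCP pose, the force and the opening at its end, in the units of the state.
- readout.get_state(): the state, without advancing time (a new reading comes with each control period).
- read_camera(name): name is "scene" or "side" or "wrist"; returns a dict with "frame" (384x512x3 uint8, red, green, blue), "vertical_fov" (degrees; the focal length in pixels is half the picture's height over the tangent of half this angle, whatever the lens; pixels are square), "cx", "cy" (the principal point, pixels), "k1" (the pictures are not rectified: a ray, as slopes to the right and down, at radius r is drawn at 1 + k1 r^2 times it, then the intrinsics apply), "eye" and "orientation" of the camera in the world. Camera axes: x right, y up, looking along -z (the intrinsics and any distortion apply to the point x, -y, -z); pixel columns grow to the right and rows downward; lengths in m; the calibration is good to about 2 mm. A picture is of the moment at which its call begins. There is no depth.
- sign_off(): hands the job in, once; it reports no verdict.
The state is a dict: "time": time; "qpos": joint angles; "dq": joint speeds; "joint_efforts": joint torques, N m; "eef_pos": TCP position; "tcp_rot": TCP orientation; "contact_force": force on the tool from outside, world axes, zero at the start; "wrist_torque": the same for the moment, N m; "opening": opening from 0.0 (shut) to 1.0 (fully open).
Only numpy, scipy, OpenCV 4.12 (cv2) and the standard library are available. Lean on these libraries where they do the work, as an engineer would, in place of code of your own. Each camera call takes 0.05 s, during which the arm holds its last target. There are 200 camera calls.

### The job

Stand the short, fat filter can upright in the round nest of the marking clamp and let go of it; then reach down inside the clamp's guard collar and turn the knob clockwise until the jaw pad holds the can snugly, with about 8 newtons (the thin can dents at 18). Go by feel, do not lean hard on the collar, do not knock the other things about, and leave the can clamped in the nest.

Things in the scene. Friction and masses are not known exactly. Their poses are not given: they have to be found in the camera images.
- filter: the can to be clamped: short, fat, bare steel spin-on filter can, 56 mm diameter, 85 mm high, 0.3 to 0.45 kg, standing upright. It is the shorter and wider of the two steel cans on the desk. Origin: centre of its underside; z up its axis.
- stand: the marking clamp, fixed to the desk and turned up to 0.3 rad: steel base plate 150 (x) x 320 (y) x 12 mm. Along its +y: grey casing carrying guard collar and knob (axis at y -108 mm), sliding jaw (y 0), nest (y +85 mm), then a steel V backstop, faces at 35 deg either side of +y, 1.5 mm clear of a centred can, 75 mm high. Origin: at desk height, x 0, y 0; z up.
- nest (a point): centre of the nest's floor, 18 mm above the desk: a seated can's underside lies here. The nest is a round pocket, 60 mm diameter, 8 mm deep, 2 mm chamfer, in an aluminium block 90 mm square. Its +x and -x sides (stand axes) are open for fingers; the jaw pad is at -y, the backstop at +y.
- jaw: sliding jaw, aluminium block 52 x 28 x 50 mm. Origin: its centre. It moves along the stand's +y, towards the nest, 12 mm per rad of the knob, and carries the stem and pad. Sprung pad: once the can is pushed against the backstop (it may slide up to 3 mm), the force on it grows by 3 N per mm of jaw travel (0.36 N per 0.01 rad of knob). More than 18 N dents the can.
- jaw_front (a point): middle of the jaw block's face towards the nest, moving with the jaw. From here a hand-screwed stem reaches on towards the nest, with a rubber pad (26 wide, 30 high, centre 60 mm above the desk). With the knob at 0 the pad stands 3 to 12 mm off a centred can: it differs every time and is not reported, so feel for it.
- guard: round guard collar around the knob: inside diameter 80 mm, outside 92 mm, 42 mm deep, open on top, rim 100 mm above the desk. Origin: centre of its lower edge, on the knob's axis, 58 mm above the desk, at the floor of the recess. More than 12 N from the robot is too hard on it.
- knob_grip (a point): point on the knob's vertical axis to bring the gripping point to, tool straight down: 85 mm above the desk, 27 mm above the recess floor. The knob is a black upright bar 46 x 16 mm on a disc 44 mm wide, 6 mm high; bar faces from 6 to 32 mm above the floor, top 10 mm below the collar's rim. Its x axis lies along the bar: pinch across its y. 32 mm free between bar face and collar.
- knob (a joint): knob angle, rad: 0 at the start (bar along the stand's x axis), growing clockwise seen from above, up to 1.7. It stays where it is left, by 0.18 N m of friction, felt while it turns. Each N on the can adds 0.012 N m. Halted after a small turn, the hand feels little of the friction and mostly this load: about 0.10 N m more at 8 N than before the pad touched.
- tall_filter: slim tall steel can, 40 mm diameter, 125 mm high, loose; not wanted. Origin: centre of its underside
- tape_roll: roll of clear tape lying flat, 90 mm outside, 40 mm high, loose. Origin: centre of its underside
- carton: closed cardboard carton 100 x 120 x 60 mm, loose. Origin: centre of its underside
- mug: white mug, 80 mm wide, 90 mm high, handle to its +y, loose. Origin: centre of its underside
- stapler: black stapler 140 x 34 x 44 mm, loose. Origin: centre of its underside

How it is judged:
On the way, in this order (a step that is already met when the one before it is completed fails the run):
1. the can stands in the nest, released, not yet clamped (horizontal distance between filter and nest below 0.005 m and z of filter in the frame of nest between -0.003 and 0.003 m and angle between filter's own z axis and vertical below 0.06 rad and contact force between each of the fingers, the arm and filter below 0.1 N and contact force between jaw and filter below 1 N), for 0.2 s.
2. the jaw pad grips the can with 4 to 13 N (horizontal distance between filter and nest below 0.005 m and z of filter in the frame of nest between -0.003 and 0.003 m and angle between filter's own z axis and vertical below 0.06 rad and contact force between jaw and filter between 4 and 13 N), for 0.2 s.
At the end, for the whole second after the job is handed in: The short can stands upright (within 0.06 rad) on the nest's floor (3 mm), within 5 mm of its centre, at rest, held by the jaw pad with 4 to 13 N; the knob is at rest and the robot has let go (all of step 2 and contact force between each of the fingers, the arm and filter below 0.1 N and linear speed of filter below 0.01 m/s and velocity of joint knob between -0.05 and 0.05 rad/s); the robot touches nothing.
It fails at once if the jaw presses the can with more than 18 N (contact force between jaw and filter above 18 N).
It fails at once if the robot presses the guard collar with more than 12 N (contact force between any of the fingers, the arm and guard above 12 N).
It fails at once if the tall can, tape roll, carton, mug or stapler is moved by more than 30 mm (distance of any of tall_filter, tape_roll, carton, mug, stapler from where it was at the start of the episode above 0.03 m).
It also fails if it takes over 72 s, if anything falls off the work surface, if the arm or the gripper's body presses on something with over 40 N, if the wrist force passes 120 N, or if a joint passes its speed limit or range.

## Working session

There is one attempt and no reset: what is moved stays moved. The work goes in short steps, Python scripts to look and compute and a tool call to move; the robot and the scene stay as the last step left them, time stands still between calls to the robot, and variables do not carry over. Pictures are saved under pics/ and viewed, about 8 in all and at most 12, crops included, and the job is handed in when it is done.

Besides the shell and the picture viewer there is one more tool, called by a JSON object that holds its "api" and its "payload", one argument or row to a line. drive_tool: Moves the arm, as the interface text tells. Its arguments: {"type":"object","properties":{"steps":{"type":"array","items":{"type":"array","items":{"type":"number"}}},"force":{"type":"number"}},"required":["steps"]}

```bash
ls; mkdir -p pics; cat > h.py <<'E'
import numpy as np, cv2
from scipy.spatial.transform import Rotation as R
from plant import readout, read_camera, sign_off, ctrl
def K(c):
    f=c["frame"].shape[0]/2/np.tan(np.radians(c["vertical_fov"])/2)
    return np.array([[f,0,c["cx"]],[0,f,c["cy"]],[0,0,1.]]),np.array([c["k1"],0,0,0.])
def ray(c,uv):
    k,d=K(c); p=cv2.undistortPoints(np.array(uv,float).reshape(-1,1,2),k,d)[:,0]
    v=np.c_[p[:,0],-p[:,1],-np.ones(len(p))]
    return R.from_quat(c["orientation"]).apply(v)
def onz(c,uv,z):
    v=ray(c,uv); e=np.array(c["eye"]); return e+v*((z-e[2])/v[:,2])[:,None]
def proj(c,P):
    k,d=K(c); q=R.from_quat(c["orientation"]).inv().apply(np.atleast_2d(P)-np.array(c["eye"]))
    return cv2.projectPoints((q*[1,-1,-1]).reshape(-1,1,3),np.zeros(3),np.zeros(3),k,d)[0][:,0]
def save(n,c): cv2.imwrite(f"pics/{n}.png",c["frame"][:,:,::-1])
E
python3 - <<'E'
from h import *
s=readout.get_state(); print(s); print(ctrl.grasp_offset)
a=read_camera("scene");b=read_camera("side");w=read_camera("wrist")
import pickle; pickle.dump((a,b,w),open("c0.pkl","wb"))
for c in (a,b,w): print(c["eye"],c["orientation"],c["vertical_fov"],c["k1"])
save("scene0",a);save("side0",b)
E
```

```text
pics
{'time': 0.0, 'qpos': array([ 1.01599463e+00,  2.87198229e-01,  1.57816536e+00, -1.07451134e-05,
        1.27861478e+00, -1.50028206e-01]), 'dq': array([-5.00717908e-06, -9.21191665e-04, -1.96379747e-05, -4.97129453e-04,
       -3.90847875e-03, -3.63075027e-04]), 'joint_efforts': array([ 3.66130371e-04, -4.05980551e+01, -2.92624909e+01, -1.07728185e-04,
        5.75533471e-03,  7.86037731e-06]), 'eef_pos': array([0.26546518, 0.61989331, 0.22993178]), 'tcp_rot': array([ 0.14134   ,  0.69296191, -0.14292579,  0.69238646]), 'contact_force': array([-0.4926427 , -0.02021595, -0.07480812]), 'wrist_torque': array([-0.03902905,  0.02478683,  0.01406147]), 'opening': 0.997951344099072}
0.0187
[0.83165537 0.42972809 0.8151301 ] [0.08891261 0.29203504 0.90824086 0.28619682] 52.35106112284724 -0.029945754193948994
[ 0.45258991 -0.67624848  0.79794172] [ 0.37347017 -0.02400256 -0.05561203  0.92566258] 51.02632860252509 -0.13267847079132009
[0.18914998 0.6529118  0.37295909] [-0.13643659 -0.08854201  0.54352965  0.82348096] 66.64406042612725 -0.00975477984726763
```

View pics/scene0.png

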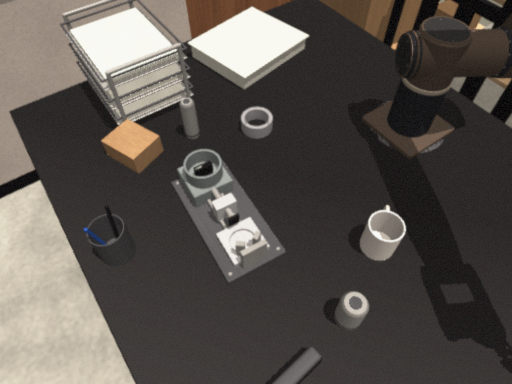

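View pics/side0.png

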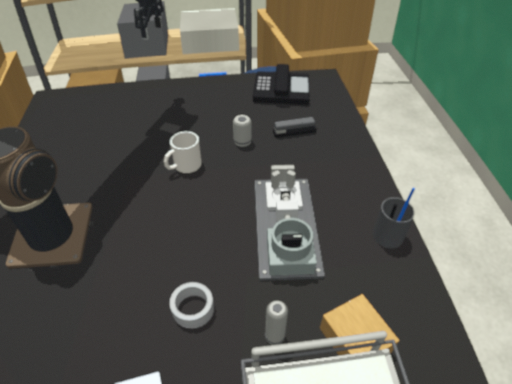

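The scene view shows the short can at about (351,310), the mug at (382,235), the clamp running from the collar (204,168) to the nest (243,240), and the tall can at (190,118). In the side view the short can is at (242,130), the nest at (284,190) and the collar at (292,238).

```bash
python3 - <<'E'
from h import *
import pickle
a,b,w=pickle.load(open("c0.pkl","rb"))
def crop(c,x,y,wd,h,s): return cv2.resize(c["frame"][y:y+h,x:x+wd],None,fx=s,fy=s,interpolation=cv2.INTER_CUBIC)
A=crop(a,165,140,130,150,4)   # 520x600
B=crop(a,325,280,60,60,4); C=crop(b,222,105,40,50,5)
im=np.zeros((600,800,3),np.uint8); im[:,:520]=A; im[:240,540:780]=B; im[300:550,540:740]=C
cv2.imwrite("pics/crop1.png",im[:,:,::-1])
# rough
print("can top",onz(a,[(353,300)],.085),onz(b,[(242,121)],.085))
for uv in [(172,183),(233,276),(282,250)]: print("plate",onz(a,[uv],.012))
for uv in [(204,160)]: print("rim",onz(a,[uv],.1),onz(b,[(292,236)],.1))
print("mug",onz(a,[(386,224)],.09),"stapler",onz(a,[(313,352)],.04))
E
```

```text
can top [[0.52867041 0.31449805 0.085     ]] [[0.52821517 0.30901596 0.085     ]]
plate [[ 0.66644087 -0.19437832  0.012     ]]
plate [[0.67670831 0.11120999 0.012     ]]
plate [[0.55018342 0.12216367 0.012     ]]
rim [[ 0.58913749 -0.14332019  0.1       ]] [[ 0.59545185 -0.14690001  0.1       ]]
mug [[0.35588516 0.23153824 0.09      ]] stapler [[0.64196204 0.33903628 0.04      ]]
```

View pics/crop1.png

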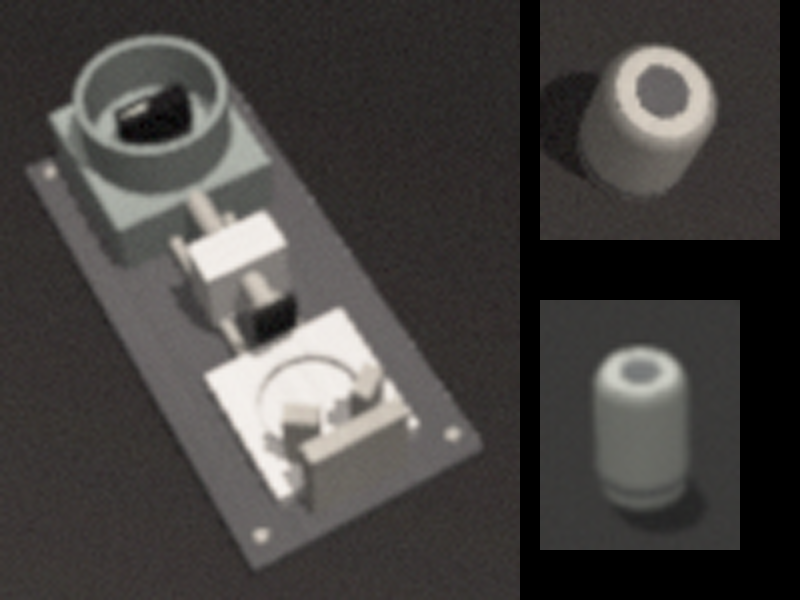

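The crop shows the plate corners at (27,170), (257,570) and (480,445), the rim ellipse centred near (152,97), and the can's top ring at (664,91) and (640,373). The backstop is at the lower end, and the bar lies across the stand as expected.

```bash
python3 - <<'E'
from h import *
import pickle
a,b,w=pickle.load(open("c0.pkl","rb"))
u=lambda x,y:(165+x/4-.4,140+y/4-.4)
print("can",onz(a,[(325+124/4-.4,280+91/4-.4)],.085),onz(b,[(242-.4,105+73/5-.4)],.085))
P=onz(a,[u(27,170),u(257,570),u(480,445)],.012)[:,:2];print(P)
for i,j in((0,1),(2,1)):
    d=P[j]-P[i];print(np.hypot(*d),np.degrees(np.arctan2(d[1],d[0])))
print("rim",onz(a,[u(152,97)],.1), onz(a,[u(74,97),u(230,97),u(152,35),u(152,158)],.1).mean(0))
ctr=(P[0]+P[2])/2;print("ctr",ctr)
s=readout.get_state();r=R.from_quat(s["tcp_rot"]).as_matrix();print(r)
# wrist cam in tool frame
print(r.T@(np.array(w["eye"])-s["eef_pos"]), r.T@(R.from_quat(w["orientation"]).as_matrix()@[0,0,-1]))
E
```

```text
can [[0.52778602 0.32082284 0.085     ]] [[0.52787667 0.31830832 0.085     ]]
[[ 0.66645458 -0.19795164]
 [ 0.69184988  0.11795789]
 [ 0.54662647  0.12730779]]
0.31692862306083713 85.40399571372696
0.14552408902234018 -3.6837851192920703
rim [[ 0.59796205 -0.134866    0.1       ]] [ 0.59752179 -0.13567147  0.1       ]
ctr [ 0.60654052 -0.03532192]
[[-9.72202941e-04  3.93820480e-01  9.19186860e-01]
 [-1.58697130e-03  9.19185530e-01 -3.93821589e-01]
 [-9.99998268e-01 -1.84159767e-03 -2.68653076e-04]]
[-1.42711599e-01 -1.14943991e-04 -8.32042009e-02] [ 9.47006991e-01 -4.91881178e-04  3.21212572e-01]
```

{"api": "drive_tool", "payload": {
  "steps": [
    [0,-1.93,3.99,0,1],
    [0,-1.93,3.99,0,1],
    [0,-1.93,3.99,0,1],
    [0,-1.93,3.99,0,1],
    [0,-1.93,3.99,0,1],
    [0,-1.93,3.99,0,1],
    [0,-1.93,3.99,0,1],
    [0,-1.93,3.99,0,1],
    [0,-1.93,3.99,0,1]
  ]
}}

```text
time: 1.05
eef_pos: [0.5282, 0.3178, 0.231]
tcp_rot: [0.142, 0.693, -0.142, 0.693]
contact_force: [0.6, 0.7, 0.6]
opening: 0.997
```

{"api": "drive_tool", "payload": {
  "steps": [
    [0,0,0,8,1],
    [0,0,0,8,1],
    [0,0,0,8,1],
    [0,0,0,8,1],
    [0,0,0,8,1],
    [0,0,0,8,1],
    [0,0,0,8,1],
    [0,0,0,8,1],
    [0,0,0,7,1]
  ]
}}

```text
time: 1.95
eef_pos: [0.5272, 0.3192, 0.2308]
tcp_rot: [-0.519, -0.48, 0.52, -0.48]
contact_force: [0.3, -0.3, 0.1]
opening: 0.995
```

```bash
cat > look.py <<'E'
from h import *
import sys,pickle
s=readout.get_state();w=read_camera("wrist");save(sys.argv[1],w);pickle.dump(w,open(sys.argv[1]+".pkl","wb"))
r=R.from_quat(s["tcp_rot"]).as_matrix()
print(s["time"],s["eef_pos"],"yaw y",np.degrees(np.arctan2(r[1,1],r[0,1])),"z",np.degrees(np.arctan2(r[1,2],r[0,2])),r[2,0],s["qpos"].round(3),w["eye"])
E
python3 look.py w1
```

```text
1.95 [0.52723733 0.31924562 0.23080152] yaw y -4.502189477286256 z -94.50217261885062 -0.9999996335981813 [ 0.38   0.16   1.727 -0.     1.256  0.459] [0.53331182 0.40186873 0.37365946]
```

View pics/w1.png

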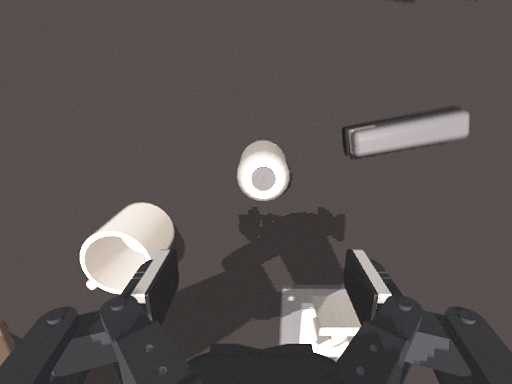

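The wrist view shows the can's top ring centred at about (263,178). The mug is at left (125,250), the stapler at right, and the clamp's end at the bottom.

```bash
python3 - <<'E'
from h import *
import pickle
w=pickle.load(open("w1.pkl","rb"))
f=w["frame"][130:210,225:305]
g=f.astype(int).mean(2)
# inner grey disc of lid
m=((g<170)&(g>70)).astype(np.uint8)
n,l,st,c=cv2.connectedComponentsWithStats(m)
for i in range(1,n):
    if st[i,4]>60: print(st[i],c[i]+[225,130],onz(w,[c[i]+[225,130]],.085))
hi=(g>200).astype(np.uint8);n,l,st,c=cv2.connectedComponentsWithStats(hi)
for i in range(1,n):
    if st[i,4]>60: print("hi",st[i])
print(onz(w,[(263,178)],.085))
E
```

```text
[   0    0   80   80 4082] [265.63473787 168.19181774] [[0.53228218 0.32962249 0.085     ]]
hi [  14   21   48   48 1361]
[[0.52883161 0.31951552 0.085     ]]
```

{"api": "drive_tool", "payload": {
  "steps": [
    [4,0.15,0,0,1],
    [4,0,0,0,1],
    [4,0,0,0,1],
    [3,0,0,0,1],
    [2,0,0,0,1],
    [1.5,0,0,0,1],
    [1.0,0,0,0,1],
    [0,0,0,0,1]
  ]
}}

```text
time: 2.8
eef_pos: [0.5283, 0.319, 0.0351]
tcp_rot: [-0.517, -0.482, 0.519, -0.481]
contact_force: [0.6, 0.2, -0.7]
opening: 1.003
```

{"api": "drive_tool", "payload": {
  "steps": [
    [0,0,0,0,0],
    [0,0,0,0,0],
    [0,0,0,0,0],
    [0,0,0,0,0],
    [0,0,0,0,0],
    [0,0,0,0,0],
    [0,0,0,0,0],
    [0,0,0,0,0]
  ],
  "force": 35
}}

```text
time: 3.6
eef_pos: [0.5301, 0.3198, 0.0381]
tcp_rot: [0.519, 0.481, -0.517, 0.482]
contact_force: [-2.0, 0.6, 6.7]
opening: 0.642
```

{"api": "drive_tool", "payload": {
  "steps": [
    [-1,0,0,0,0],
    [-2.5,0,0,0,0],
    [-4,0,0,0,0],
    [-4,0,0,0,0],
    [-2.5,0,0,0,0],
    [-1,0,0,0,0]
  ]
}}

```text
time: 4.2
eef_pos: [0.5299, 0.3196, 0.1895]
tcp_rot: [0.519, 0.481, -0.516, 0.482]
contact_force: [0.8, 0.5, -2.4]
opening: 0.642
```

{"api": "drive_tool", "payload": {
  "steps": [
    [0,0.4,1.3,0,0],
    [0,1.2,3.8,0,0],
    [0,1.3,4.3,0,0],
    [0,1.3,4.3,0,0],
    [0,1.3,4.3,0,0],
    [0,1.3,4.3,0,0],
    [0,1.3,4.3,0,0],
    [0,1.2,4.1,0,0],
    [0,0.9,2.7,0,0],
    [0,0.2,0.9,0,0]
  ]
}}

```text
time: 5.2
eef_pos: [0.6061, -0.0342, 0.1828]
tcp_rot: [-0.517, -0.482, 0.52, -0.479]
contact_force: [0.5, 0.5, -3.0]
opening: 0.644
```

{"api": "drive_tool", "payload": {
  "steps": [
    [0,0,0,0,0],
    [0,0,0,0,0]
  ]
}}

```text
time: 5.4
eef_pos: [0.6064, -0.0298, 0.1845]
tcp_rot: [-0.517, -0.483, 0.519, -0.48]
contact_force: [-0.0, 0.0, -3.6]
opening: 0.64
```

```bash
python3 look.py w2
```

```text
5.4 [ 0.60636218 -0.02976588  0.1844843 ] yaw y -4.195747881323311 z -94.1959656900487 -0.9999933209253886 [-2.160e-01  1.820e-01  1.789e+00  1.000e-03  1.174e+00 -1.430e-01] [0.61239169 0.05266559 0.32744617]
```

View pics/w2.png

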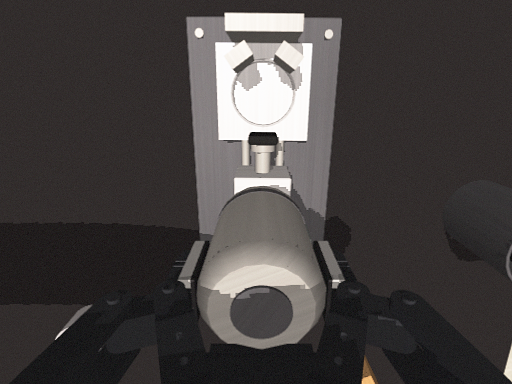

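The view shows the nest pocket ring centred at about (263,93). The plate's end corners are at (188,18) and (341,18), and the held can is hanging straight in front.

```bash
python3 - <<'E'
from h import *
import pickle
w=pickle.load(open("w2.pkl","rb"))
Q=onz(w,[(231,93),(295,93),(263,126),(263,93)],.026);print("ring",Q[:,:2])
b=onz(w,[(219,138),(308,141),(216,43),(311,43)],.026)[:,:2];print("block",b,b.mean(0))
print("sides",np.hypot(*(b[1]-b[0])),np.hypot(*(b[2]-b[0])))
for i,j in((1,0),(3,2)): d=b[i]-b[j];print(np.degrees(np.arctan2(d[1],d[0])))
for i,j in((0,2),(1,3)): d=b[j]-b[i];print(np.degrees(np.arctan2(d[1],d[0])))
p=onz(w,[(188,18),(341,18)],.012);d=p[1]-p[0];print("plate end",p,np.degrees(np.arctan2(d[1],d[0])),np.hypot(*d[:2]))
# ring by radial edge search: unproject block area to a top view at z=.026, 0.25 mm/px
c0=Q[3,:2];n=360;g=np.linspace(-.045,.045,n)
X,Y=np.meshgrid(c0[0]+g,c0[1]-g);uv=proj(w,np.c_[X.ravel(),Y.ravel(),np.full(X.size,.026)]).astype(np.float32).reshape(n,n,2)
T=cv2.remap(w["frame"],uv,None,cv2.INTER_LINEAR)
T=cv2.resize(T,(500,500));cv2.imwrite("pics/top.png",T[:,:,::-1]);print(c0)
gray=cv2.GaussianBlur(cv2.cvtColor(T,cv2.COLOR_RGB2GRAY),(5,5),1)
print(cv2.HoughCircles(gray,cv2.HOUGH_GRADIENT,1,30,param1=60,param2=25,minRadius=155,maxRadius=190))
E
```

```text
ring [[0.58225211 0.05559669]
 [0.6446884  0.05104482]
 [0.61124749 0.02171113]
 [0.61347989 0.05330918]]
block [[0.56537212 0.01294345]
 [0.6563358  0.00328247]
 [0.57293343 0.10061617]
 [0.66114755 0.09414372]] [0.61394723 0.05274645]
sides 0.09147526606388696 0.08799817899094606
-6.062487697367378
-4.196391797412654
85.07073871659534
86.96860917633015
plate end [[0.54706584 0.126258   0.012     ]
 [0.69230551 0.11557429 0.012     ]] -4.207052885546603 0.14563208438938197
[0.61347989 0.05330918]
[[[248.5 251.5 161.2]]]
```

View pics/top.png

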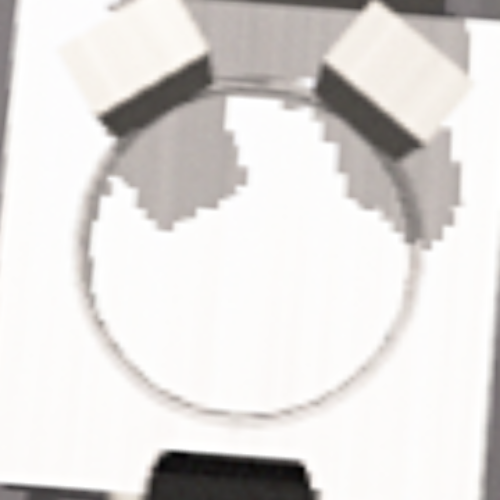

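Rectified top view: the pocket ring is centred at about (249,247) of 500, within 1 mm of my estimate at (0.6133, 0.0536). The stand's yaw is −4.2°. I'll move over the nest next.

{"api": "drive_tool", "payload": {
  "steps": [
    [0,0,-1,0,0],
    [0,0.08,-2.5,0,0],
    [0,0,-2.5,0,0],
    [0,0,-1.6,0,0],
    [0,0,-0.7,0,0],
    [0,0,0,0,0],
    [0,0,0,0,0],
    [0,0,0,0,0]
  ]
}}

```text
time: 6.25
eef_pos: [0.6145, 0.0515, 0.1863]
tcp_rot: [-0.518, -0.481, 0.518, -0.481]
contact_force: [-0.4, 0.2, -3.0]
opening: 0.641
```

```bash
cat > to.py <<'E'
from h import *
import sys
t=np.array([float(x) for x in sys.argv[1:4]])
s=readout.get_state();r=R.from_quat(s["tcp_rot"]).as_matrix()
print(s["time"],"pos",s["eef_pos"].round(4),"yaw",np.degrees(np.arctan2(r[1,1],r[0,1])).round(2),"tool shift cm",(100*r.T@(t-s["eef_pos"])).round(2),"F",s["contact_force"].round(2),"T",s["wrist_torque"].round(3),"op",s["opening"].round(3))
E
python3 to.py .6133 .053 .1
python3 - <<'E'
from h import *
import pickle
w=pickle.load(open("w2.pkl","rb"));print(onz(w,[(262,312)],.1845+.047),"tcp .6064 -.0298")
E
```

```text
[[ 0.60644937 -0.03047537  0.2315    ]] tcp .6064 -.0298Traceback (most recent call last):
  File "to.py", line 5, in <module>
    print(s["time"],"pos",s["eef_pos"].round(4),"yaw",np.degrees(np.arctan2(r[1,1],r[0,1])).round(2),"tool shift cm",(100*r.T@(t-s["eef_pos"])).round(2),"F",s["contact_force"].round(2),"T",s["wrist_torque"].round(3),"op",s["opening"].round(3))
                                                                                                                                                                                                                             ^^^^^^^^^^^^^^^^^^
AttributeError: 'float' object has no attribute 'round'
```

{"api": "drive_tool", "payload": {
  "steps": [
    [1.5,-0.13,-0.17,0,0],
    [3,0,0,0,0],
    [3,0,0,0,0],
    [2,0,0,0,0],
    [1.5,0,0,0,0],
    [0.5,0,0,0,0],
    [0,0,0,0,0],
    [0,0,0,0,0],
    [0,0,0,0,0]
  ]
}}

```text
time: 7.15
eef_pos: [0.6141, 0.0543, 0.0726]
tcp_rot: [0.519, 0.481, -0.517, 0.482]
contact_force: [-0.7, 0.3, -3.9]
opening: 0.646
```

```bash
sed -i 's/s\["opening"\].round(3)/s["opening"]/' to.py; python3 to.py .6133 .0533 .056; python3 - <<'E'
from h import *
a=read_camera("scene");b=read_camera("side")
A=cv2.resize(a["frame"][190:290,190:290],(400,400),interpolation=cv2.INTER_CUBIC)
p=proj(b,[.6133,.0533,.05])[0].astype(int);print(p)
B=cv2.resize(b["frame"][p[1]-60:p[1]+40,p[0]-50:p[0]+50],(400,400),interpolation=cv2.INTER_CUBIC)
cv2.imwrite("pics/n1.png",np.hstack([A,B])[:,:,::-1])
E
```

```text
7.15 pos [0.6141 0.0543 0.0726] yaw -4.2 tool shift cm [ 1.66 -0.07  0.1 ] F [-0.72  0.32 -3.93] T [-0.027  0.026  0.022] op 0.6455204776216442
[283 187]
```

View pics/n1.png

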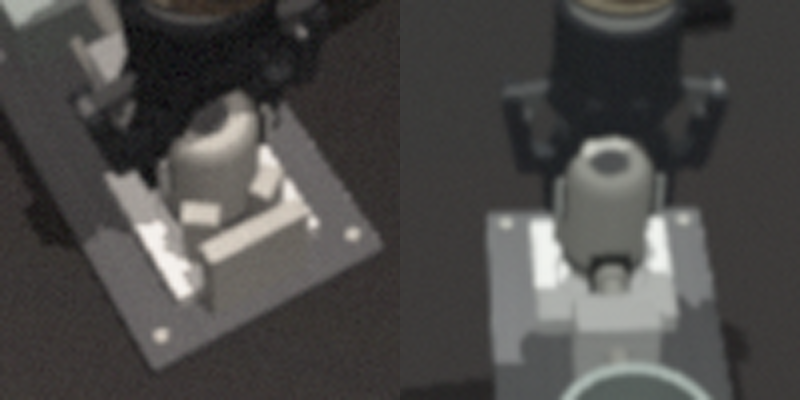

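Both views show the can over the nest, just inside the V backstop and square to it. I'll apply a small correction and lower by feel.

{"api": "drive_tool", "payload": {
  "steps": [
    [0.4,-0.06,0.1,0,0],
    [0.3,0,0,0,0],
    [0.3,0,0,0,0],
    [0.2,0,0,0,0],
    [0.2,0,0,0,0],
    [0,0,0,0,0]
  ]
}}

```text
time: 7.85
eef_pos: [0.6124, 0.0531, 0.0568]
tcp_rot: [-0.518, -0.482, 0.518, -0.481]
contact_force: [0.6, 0.0, -4.2]
opening: 0.645
```

{"api": "drive_tool", "payload": {
  "steps": [
    [0.1,0,0,0,0],
    [0.1,0,0,0,0],
    [0,0,0,0,0]
  ]
}}

```text
time: 8.15
eef_pos: [0.6129, 0.0531, 0.0562]
tcp_rot: [0.518, 0.481, -0.518, 0.481]
contact_force: [-3.0, 0.0, 1.1]
opening: 0.643
```

{"api": "drive_tool", "payload": {
  "steps": [
    [0,0,0,0,0.75],
    [0,0,0,0,0.85],
    [0,0,0,0,1],
    [0,0,0,0,1],
    [0,0,0,0,1],
    [0,0,0,0,1],
    [0,0,0,0,1]
  ]
}}

```text
time: 8.85
eef_pos: [0.6126, 0.0531, 0.0553]
tcp_rot: [-0.518, -0.481, 0.518, -0.481]
contact_force: [0.5, 1.0, -0.1]
opening: 1.001
```

{"api": "drive_tool", "payload": {
  "steps": [
    [-1,0,0,0,1],
    [-2,0,0,0,1],
    [-4,0,0,0,1],
    [-4,0,0,0,1],
    [-3,0,0,0,1],
    [-1,0,0,0,1],
    [0,0,0,0,1],
    [0,0,0,0,1],
    [0,0,0,0,1]
  ]
}}

```text
time: 9.75
eef_pos: [0.6112, 0.0532, 0.2025]
tcp_rot: [-0.517, -0.483, 0.519, -0.48]
contact_force: [0.1, -0.5, 0.7]
opening: 0.997
```

```bash
python3 to.py .5978 -.138 .2
```

```text
9.75 pos [0.6112 0.0532 0.2025] yaw -4.2 tool shift cm [ 0.25  0.06 19.17] F [ 0.07 -0.55  0.65] T [ 0.055  0.043 -0.001] op 0.9974038405968273
```

{"api": "drive_tool", "payload": {
  "steps": [
    [0,0,1,0,1],
    [0,0,2.5,0,1],
    [0,0,4,0,1],
    [0,0,4,0,1],
    [0,0,4,0,0.376],
    [0,0,2.5,0,0.376],
    [0,0,1.2,0,0.376],
    [0,0,0,0,0.376]
  ]
}}

```text
time: 10.55
eef_pos: [0.598, -0.1398, 0.2044]
tcp_rot: [-0.518, -0.481, 0.519, -0.48]
contact_force: [-0.9, -0.4, 0.3]
opening: 0.376
```

{"api": "drive_tool", "payload": {
  "steps": [
    [0,0,0,-4,0.376],
    [0,0,0,-8,0.376],
    [0,0,0,-8,0.376],
    [0,0,0,-8,0.376],
    [0,0,0,-8,0.376],
    [0,0,0,-8,0.376],
    [0,0,0,-8,0.376],
    [0,0,0,-8,0.376],
    [0,0,0,-8,0.376],
    [0,0,0,-8,0.376]
  ]
}}

```text
time: 11.55
eef_pos: [0.5986, -0.1365, 0.2048]
tcp_rot: [0.109, 0.699, -0.109, 0.698]
contact_force: [0.6, -0.3, 0.3]
opening: 0.373
```

{"api": "drive_tool", "payload": {
  "steps": [
    [0,0,0,-8,0.376],
    [0,0,0,-6,0.376],
    [0,0,0,0,0.376],
    [0,0,0,0,0.376],
    [0,0,0,0,0.376]
  ]
}}

```text
time: 12.05
eef_pos: [0.5986, -0.1377, 0.2052]
tcp_rot: [0.026, 0.707, -0.026, 0.707]
contact_force: [-0.0, -0.6, -0.0]
opening: 0.375
```

```bash
python3 look.py w3;python3 to.py .599 -.139 .2
```

```text
12.05 [ 0.59860894 -0.13767991  0.2051819 ] yaw y 85.76429374464271 z -4.235702298335278 -0.9999999308209891 [-0.391  0.177  1.756  0.     1.209 -1.888] [ 0.51568659 -0.13147152  0.34806911]
12.1 pos [ 0.5986 -0.1379  0.2052] yaw 85.77 tool shift cm [ 0.52 -0.11  0.05] F [0.38 0.54 0.09] T [-0.057  0.015  0.027] op 0.37895388504228705
```

View pics/w3.png

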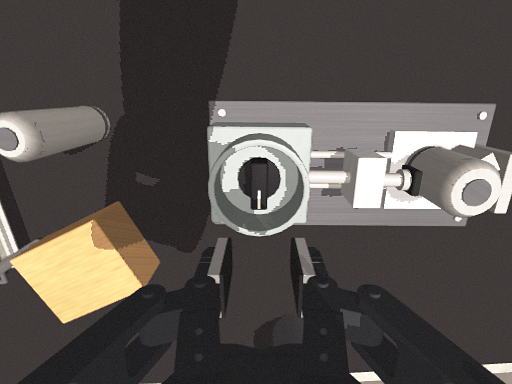

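The wrist view shows the collar rim ellipse centred at about (259,184), spanning columns 208–310 and rows 134–235, with the bar pointing away from the camera. The can is standing in the nest at right (about 478,190), and the jaw is at (365,180).

```bash
python3 - <<'E'
from h import *
import pickle
w=pickle.load(open("w3.pkl","rb"))
Q=onz(w,[(208,184),(310,184),(259,134),(259,235)],.1);print("rim",Q[:,:2],(Q[0]+Q[1])/2,(Q[2]+Q[3])/2)
g=cv2.cvtColor(w["frame"],cv2.COLOR_RGB2GRAY)[150:215,235:285]
m=(g<50).astype(np.uint8);n,l,st,c=cv2.connectedComponentsWithStats(m)
i=1+st[1:,4].argmax();print("bar",st[i],c[i]+[235,150],onz(w,[c[i]+[235,150]],.085))
print("can top",onz(w,[(477,190)],.103))
E
```

```text
rim [[ 0.58815427 -0.18396052]
 [ 0.59480414 -0.09358691]
 [ 0.54767874 -0.13545532]
 [ 0.64165529 -0.14257011]] [ 0.59147921 -0.13877372  0.1       ] [ 0.59466701 -0.13901271  0.1       ]
bar [  6   8  30  51 568] [253.94366197 180.80457746] [[ 0.59259014 -0.14370795  0.085     ]]
can top [[0.61028603 0.05398772 0.103     ]]
```

{"api": "drive_tool", "payload": {
  "steps": [
    [1,-0.12,-0.15,0,0.376],
    [2.5,0,0,0,0.376],
    [3,0,0,0,0.376],
    [2,0,0,0,0.376],
    [1,0,0,0,0.376],
    [0.5,0,0,0,0.376],
    [0,0,0,0,0.376],
    [0,0,0,0,0.376]
  ]
}}

```text
time: 12.9
eef_pos: [0.5978, -0.1398, 0.1066]
tcp_rot: [0.026, 0.706, -0.026, 0.707]
contact_force: [-0.2, 0.9, 0.0]
opening: 0.38
```

```bash
python3 to.py .597 -.139 .067; python3 look.py w4
```

```text
12.9 pos [ 0.5978 -0.1398  0.1066] yaw 85.8 tool shift cm [ 3.96  0.08 -0.1 ] F [-0.2   0.89  0.02] T [-0.01   0.075 -0.003] op 0.37954320244413353
12.9 [ 0.59782169 -0.13980846  0.1065642 ] yaw y 85.79991227056958 z -4.2000040035803705 -0.9999975813305246 [-0.395  0.282  1.825 -0.     1.033 -1.892] [ 0.51457051 -0.13349764  0.24927529]
```

View pics/w4.png

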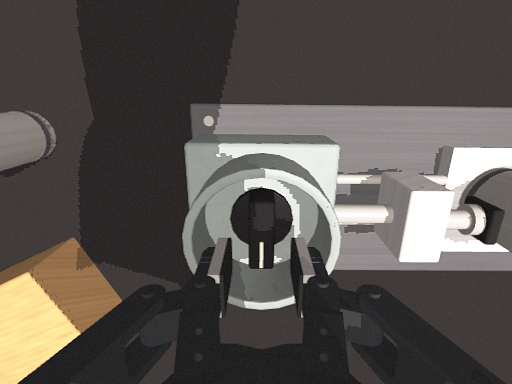

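Close view: the open fingers straddle the bar. The rim is centred at about (262,236) and the bar at column 262, so it is centred across.

```bash
python3 - <<'E'
from h import *
import pickle
w=pickle.load(open("w4.pkl","rb"))
print(onz(w,[(262,236),(262,166),(262,306),(184,236),(340,236)],.1)[:,:2],onz(w,[(262,258)],.09))
E
```

```text
[[ 0.59156388 -0.13864934]
 [ 0.55083038 -0.1357245 ]
 [ 0.64009792 -0.14213352]
 [ 0.58836978 -0.1829785 ]
 [ 0.59479451 -0.0943491 ]] [[ 0.61198634 -0.14009036  0.09      ]]
```

{"api": "drive_tool", "payload": {
  "steps": [
    [0.6,0.08,-0.12,0,0.376],
    [0.8,0,0,0,0.376],
    [0.8,0,0,0,0.376],
    [0.8,0,0,0,0.376],
    [0.6,0,0,0,0.376],
    [0.3,0,0,0,0.376],
    [0,0,0,0,0.376],
    [0,0,0,0,0.376]
  ]
}}

```text
time: 13.75
eef_pos: [0.5961, -0.1387, 0.0665]
tcp_rot: [0.026, 0.707, -0.026, 0.707]
contact_force: [-0.7, -0.9, 0.5]
opening: 0.375
```

```bash
python3 to.py .5965 -.139 .067
```

```text
13.75 pos [ 0.5961 -0.1387  0.0665] yaw 85.81 tool shift cm [-0.05 -0.03  0.04] F [-0.66 -0.91  0.53] T [-0.01  -0.007  0.071] op 0.3751511516542577
```

{"api": "drive_tool", "payload": {
  "steps": [
    [0,0,0,0,0],
    [0,0,0,0,0],
    [0,0,0,0,0],
    [0,0,0,0,0],
    [0,0,0,0,0],
    [0,0,0,0,0]
  ],
  "force": 40
}}

```text
time: 14.35
eef_pos: [0.5962, -0.1394, 0.067]
tcp_rot: [0.025, 0.706, -0.026, 0.707]
contact_force: [-2.0, -4.9, 3.5]
opening: 0.18
```

```bash
cat > feel.py <<'E'
from h import *
import time
s=readout.get_state()
from plant import read_camera
L=[]
for i in range(8):
    read_camera("wrist"); s=readout.get_state(); L.append(np.r_[s["wrist_torque"],s["contact_force"]])
r=R.from_quat(s["tcp_rot"]).as_matrix()
print(round(s["time"],2),"pos",s["eef_pos"].round(4),"yaw",round(np.degrees(np.arctan2(r[1,1],r[0,1])),2),"T",np.mean(L,0)[:3].round(3),"sd",np.std(L,0)[:3].round(3),"F",np.mean(L,0)[3:].round(2),"op",round(s["opening"],3))
E
python3 feel.py
```

```text
14.75 pos [ 0.5962 -0.1394  0.067 ] yaw 85.8 T [-0.743  0.279 -0.332] sd [0.023 0.046 0.031] F [-1.81 -5.26  3.68] op 0.174
```

{"api": "drive_tool", "payload": {
  "steps": [
    [-0.03,-0.08,-0.02,0,0],
    [0,0,0,0,0]
  ]
}}

```text
time: 14.95
eef_pos: [0.5962, -0.1394, 0.067]
tcp_rot: [0.026, 0.706, -0.026, 0.707]
contact_force: [-0.6, -2.7, 2.5]
opening: 0.175
```

```bash
python3 feel.py
```

```text
15.35 pos [ 0.5962 -0.1394  0.067 ] yaw 85.8 T [-0.447 -0.14  -0.337] sd [0.041 0.06  0.025] F [ 0.69 -3.01  3.29] op 0.178
```

{"api": "drive_tool", "payload": {
  "steps": [
    [-0.05,-0.08,0.02,0,0],
    [0,0,0,3,0],
    [0,0,0,0,0]
  ]
}}

```text
time: 15.65
eef_pos: [0.5962, -0.1394, 0.067]
tcp_rot: [0.044, 0.705, -0.044, 0.706]
contact_force: [2.4, -0.5, 1.7]
opening: 0.177
```

```bash
python3 feel.py
```

```text
16.05 pos [ 0.5961 -0.1394  0.0671] yaw 82.82 T [ 0.348 -0.727 -0.072] sd [0.13  0.105 0.032] F [3.93 1.74 1.53] op 0.178
```

{"api": "drive_tool", "payload": {
  "steps": [
    [0,0,0,3,0],
    [0,0,0,0,0]
  ]
}}

```text
time: 16.25
eef_pos: [0.5961, -0.1394, 0.067]
tcp_rot: [0.063, 0.704, -0.062, 0.705]
contact_force: [4.9, 3.2, 2.1]
opening: 0.181
```

```bash
python3 feel.py
```

```text
16.65 pos [ 0.5961 -0.1394  0.067 ] yaw 79.8 T [ 0.493 -0.849 -0.112] sd [0.02  0.016 0.029] F [5.09 2.76 1.27] op 0.176
```

{"api": "drive_tool", "payload": {
  "steps": [
    [0,0.1,0.12,0,0],
    [0,0,0,3,0],
    [0,0,0,0,0]
  ]
}}

```text
time: 16.95
eef_pos: [0.5962, -0.1392, 0.067]
tcp_rot: [0.081, 0.703, -0.081, 0.701]
contact_force: [-1.1, 1.5, 4.2]
opening: 0.183
```

```bash
python3 feel.py
```

```text
17.35 pos [ 0.5963 -0.1393  0.067 ] yaw 76.85 T [ 0.245  0.173 -0.094] sd [0.032 0.062 0.037] F [-2.02  1.24  5.05] op 0.183
```

{"api": "drive_tool", "payload": {
  "steps": [
    [0,0,0,3,0],
    [0,0,0,0,0]
  ]
}}

```text
time: 17.55
eef_pos: [0.5963, -0.1392, 0.067]
tcp_rot: [0.1, 0.701, -0.099, 0.699]
contact_force: [-2.2, 1.4, 5.0]
opening: 0.177
```

```bash
python3 feel.py
```

```text
17.95 pos [ 0.5963 -0.1392  0.067 ] yaw 73.84 T [ 0.296  0.19  -0.122] sd [0.018 0.02  0.016] F [-1.72  1.62  5.06] op 0.178
```

{"api": "drive_tool", "payload": {
  "steps": [
    [0,0,0,3,0],
    [0,0,0,0,0]
  ]
}}

```text
time: 18.15
eef_pos: [0.5963, -0.1391, 0.067]
tcp_rot: [0.118, 0.698, -0.118, 0.696]
contact_force: [-1.6, 0.9, 5.2]
opening: 0.18
```

```bash
python3 feel.py
```

```text
18.55 pos [ 0.5963 -0.1391  0.067 ] yaw 70.84 T [ 0.323  0.165 -0.104] sd [0.017 0.025 0.037] F [-1.49  1.49  5.6 ] op 0.179
```

{"api": "drive_tool", "payload": {
  "steps": [
    [0,0,0,3,0],
    [0,0,0,0,0]
  ]
}}

```text
time: 18.75
eef_pos: [0.5964, -0.139, 0.067]
tcp_rot: [0.136, 0.695, -0.136, 0.693]
contact_force: [-1.6, 0.8, 4.5]
opening: 0.174
```

```bash
python3 feel.py
```

```text
19.15 pos [ 0.5963 -0.139   0.067 ] yaw 67.84 T [ 0.352  0.135 -0.107] sd [0.038 0.026 0.05 ] F [-1.28  1.42  4.92] op 0.177
```

{"api": "drive_tool", "payload": {
  "steps": [
    [0,0,0,3,0],
    [0,0,0,0,0]
  ]
}}

```text
time: 19.35
eef_pos: [0.5964, -0.1389, 0.067]
tcp_rot: [0.154, 0.691, -0.154, 0.689]
contact_force: [-1.4, 2.5, 5.2]
opening: 0.176
```

```bash
python3 feel.py
```

```text
19.75 pos [ 0.5964 -0.1389  0.067 ] yaw 64.84 T [ 0.362  0.119 -0.108] sd [0.026 0.038 0.027] F [-1.33  1.94  5.11] op 0.174
```

{"api": "drive_tool", "payload": {
  "steps": [
    [0,0,0,3,0],
    [0,0,0,0,0]
  ]
}}

```text
time: 19.95
eef_pos: [0.5964, -0.1389, 0.067]
tcp_rot: [0.172, 0.687, -0.172, 0.685]
contact_force: [-1.2, 1.0, 4.9]
opening: 0.178
```

```bash
python3 feel.py
```

```text
20.35 pos [ 0.5964 -0.1389  0.067 ] yaw 61.83 T [ 0.403  0.113 -0.111] sd [0.008 0.033 0.01 ] F [-1.24  2.18  5.04] op 0.176
```

{"api": "drive_tool", "payload": {
  "steps": [
    [0,0,0,3,0],
    [0,0,0,0,0]
  ]
}}

```text
time: 20.55
eef_pos: [0.5965, -0.1388, 0.067]
tcp_rot: [0.19, 0.682, -0.19, 0.68]
contact_force: [-1.3, 1.5, 4.7]
opening: 0.177
```

```bash
python3 feel.py
```

```text
20.95 pos [ 0.5964 -0.1388  0.067 ] yaw 58.83 T [ 0.445  0.111 -0.121] sd [0.029 0.021 0.029] F [-1.25  2.31  5.09] op 0.178
```

{"api": "drive_tool", "payload": {
  "steps": [
    [0,0,0,3,0],
    [0,0,0,0,0]
  ]
}}

```text
time: 21.15
eef_pos: [0.5965, -0.1388, 0.067]
tcp_rot: [0.208, 0.677, -0.208, 0.675]
contact_force: [-1.4, 2.8, 4.0]
opening: 0.176
```

```bash
python3 feel.py
```

```text
21.55 pos [ 0.5965 -0.1387  0.067 ] yaw 55.83 T [ 0.489  0.063 -0.112] sd [0.028 0.029 0.042] F [-1.02  2.47  5.26] op 0.173
```

{"api": "drive_tool", "payload": {
  "steps": [
    [0,0,0,3,0],
    [0,0,0,0,0]
  ]
}}

```text
time: 21.75
eef_pos: [0.5966, -0.1386, 0.067]
tcp_rot: [0.226, 0.671, -0.225, 0.67]
contact_force: [-1.8, 3.2, 4.9]
opening: 0.181
```

```bash
python3 feel.py
```

```text
22.15 pos [ 0.5966 -0.1387  0.067 ] yaw 52.85 T [ 0.532  0.058 -0.124] sd [0.037 0.039 0.029] F [-0.83  2.98  4.97] op 0.18
```

{"api": "drive_tool", "payload": {
  "steps": [
    [0,0,0,3,0],
    [0,0,0,0,0]
  ]
}}

```text
time: 22.35
eef_pos: [0.5966, -0.1386, 0.067]
tcp_rot: [0.243, 0.665, -0.242, 0.663]
contact_force: [-2.0, 3.2, 5.1]
opening: 0.18
```

```bash
python3 feel.py
```

```text
22.75 pos [ 0.5966 -0.1386  0.067 ] yaw 49.86 T [ 0.559  0.024 -0.109] sd [0.019 0.031 0.015] F [-1.05  3.11  4.79] op 0.18
```

{"api": "drive_tool", "payload": {
  "steps": [
    [0,0,0,3,0],
    [0,0,0,0,0]
  ]
}}

```text
time: 22.95
eef_pos: [0.5967, -0.1386, 0.067]
tcp_rot: [0.26, 0.658, -0.26, 0.657]
contact_force: [-1.1, 3.4, 6.0]
opening: 0.177
```

```bash
python3 feel.py
```

```text
23.35 pos [ 0.5967 -0.1386  0.067 ] yaw 46.87 T [ 0.639  0.025 -0.093] sd [0.022 0.028 0.026] F [-0.72  3.69  5.07] op 0.174
```

{"api": "drive_tool", "payload": {
  "steps": [
    [-0.05,0.05,-0.08,0,0],
    [0,0,0,3,0],
    [0,0,0,0,0]
  ]
}}

```text
time: 23.65
eef_pos: [0.5967, -0.1385, 0.0671]
tcp_rot: [0.277, 0.651, -0.277, 0.651]
contact_force: [1.7, 1.6, 0.6]
opening: 0.181
```

```bash
python3 feel.py
```

```text
24.05 pos [ 0.5967 -0.1385  0.0671] yaw 43.83 T [ 0.199 -0.417 -0.028] sd [0.041 0.075 0.021] F [ 2.16  1.02 -1.06] op 0.178
```

{"api": "drive_tool", "payload": {
  "steps": [
    [0,0,0,3,0],
    [0,0,0,0,0]
  ]
}}

```text
time: 24.25
eef_pos: [0.5967, -0.1384, 0.0671]
tcp_rot: [0.294, 0.643, -0.294, 0.643]
contact_force: [2.7, 1.0, -2.7]
opening: 0.179
```

```bash
python3 feel.py
```

```text
24.65 pos [ 0.5968 -0.1384  0.0671] yaw 40.82 T [ 0.138 -0.709 -0.052] sd [0.03  0.082 0.031] F [ 3.54  0.66 -4.68] op 0.176
```

{"api": "drive_tool", "payload": {
  "steps": [
    [0,0,0,3,0],
    [0,0,0,0,0]
  ]
}}

```text
time: 24.85
eef_pos: [0.5968, -0.1383, 0.0671]
tcp_rot: [0.311, 0.635, -0.311, 0.635]
contact_force: [5.1, 0.3, -6.7]
opening: 0.176
```

```bash
python3 feel.py
```

```text
25.25 pos [ 0.5968 -0.1384  0.0671] yaw 37.83 T [ 0.153 -0.962 -0.011] sd [0.023 0.02  0.027] F [ 4.92  0.6  -7.85] op 0.178
```

{"api": "drive_tool", "payload": {
  "steps": [
    [0,0,0,3,0],
    [0,0,0,0,0]
  ]
}}

```text
time: 25.45
eef_pos: [0.5969, -0.1383, 0.0672]
tcp_rot: [0.328, 0.627, -0.327, 0.627]
contact_force: [5.4, -0.0, -8.5]
opening: 0.18
```

```bash
python3 feel.py
```

```text
25.85 pos [ 0.5969 -0.1383  0.0671] yaw 34.84 T [ 0.167 -1.017  0.01 ] sd [0.034 0.029 0.015] F [ 5.31  0.78 -8.07] op 0.179
```

```bash
python3 - <<'E'
from h import *
import pickle
w=pickle.load(open("w2.pkl","rb"))
g=cv2.cvtColor(w["frame"],cv2.COLOR_RGB2GRAY)
print(g[118:160,263], "from row118")
print(g[118:160,256])
t=np.radians(-4.2);ey=np.array([-np.sin(t),np.cos(t)])
for row in (131,132,133,134,135):
    p=onz(w,[(263,row)],.075)[0,:2]; print(row, 1000*((np.array([.6133,.0536])-p)@ey)-28)
E
```

```text
[252 251 252 252 252 255 213 218 227 245 250 249 252 255  50  13  18  20
  39  46  44  50  43  50  49  39  35 139 236 229 225 225 226 227 197 228
 227 224 225 225 223 223] from row118
[250 250 250 250 252 230 201 234 247 253 251 252 255 255  34  16  19  19
  38  46  45  46  46  44  42  41  35 161 184 203 200 204 202 203 171 163
 162 161 164 163 163 163]
131 3.1025000118663932
132 3.9439664752098764
133 4.7872235870983175
134 5.632277654207236
135 6.479135012465676
```

{"api": "drive_tool", "payload": {
  "steps": [
    [0.05,-0.03,0.09,0,0],
    [0,0,0,2,0],
    [0,0,0,0,0],
    [0,0,0,0,0],
    [0,0,0,0,0],
    [0,0,0,0,0]
  ]
}}

```text
time: 26.45
eef_pos: [0.5969, -0.1383, 0.0671]
tcp_rot: [0.339, 0.622, -0.338, 0.62]
contact_force: [3.8, 3.4, -5.4]
opening: 0.179
```

```bash
python3 feel.py; python3 feel.py
```

```text
26.85 pos [ 0.5969 -0.1383  0.0671] yaw 32.86 T [ 0.582 -0.787  0.101] sd [0.025 0.02  0.028] F [ 3.69  3.05 -4.71] op 0.178
27.25 pos [ 0.5969 -0.1383  0.0671] yaw 32.87 T [ 0.597 -0.775  0.115] sd [0.027 0.022 0.044] F [ 3.62  3.48 -4.88] op 0.179
```

{"api": "drive_tool", "payload": {
  "steps": [
    [0,0,0,-6,0],
    [0,0,0,-6,0],
    [0,0,0,-6,0],
    [0,0,0,-6,0],
    [0,0,0,0,0],
    [0,0,0,0,0.376],
    [0,0,0,0,0.376],
    [0,0,0,0,0.376],
    [0,0,0,0,0.376]
  ]
}}

```text
time: 28.15
eef_pos: [0.5973, -0.1398, 0.0677]
tcp_rot: [0.202, 0.677, -0.202, 0.678]
contact_force: [0.2, -1.0, 0.4]
opening: 0.374
```

```bash
python3 feel.py; python3 to.py .5976 -.1397 .0665
```

```text
28.55 pos [ 0.5971 -0.1394  0.0671] yaw 56.81 T [ 0.003 -0.005  0.002] sd [0.031 0.017 0.029] F [ 0.13  0.   -0.25] op 0.37
28.55 pos [ 0.5971 -0.1394  0.0671] yaw 56.81 tool shift cm [0.06 0.   0.06] F [-0.28  0.05 -0.78] T [-0.052 -0.03  -0.069] op 0.36989774210382964
```

{"api": "drive_tool", "payload": {
  "steps": [
    [0,0,0.06,0,0.376],
    [0,0,0,0,0.376],
    [0,0,0,0,0],
    [0,0,0,0,0],
    [0,0,0,0,0],
    [0,0,0,0,0],
    [0,0,0,0,0]
  ]
}}

```text
time: 29.25
eef_pos: [0.5977, -0.1396, 0.0672]
tcp_rot: [0.202, 0.678, -0.202, 0.678]
contact_force: [-0.3, 0.7, 1.4]
opening: 0.176
```

```bash
python3 feel.py
```

```text
29.65 pos [ 0.5977 -0.1397  0.0673] yaw 56.8 T [0.159 0.042 0.005] sd [0.03  0.022 0.023] F [0.07 0.98 1.31] op 0.179
```

Clean grip: forces are near zero. I'll turn forward again in equal 2° steps, after one first step to take up the slack.

{"api": "drive_tool", "payload": {
  "steps": [
    [0,0,0,2,0],
    [0,0,0,0,0]
  ]
}}

```text
time: 29.85
eef_pos: [0.5977, -0.1396, 0.0672]
tcp_rot: [0.214, 0.674, -0.214, 0.674]
contact_force: [0.8, 1.6, 3.1]
opening: 0.176
```

```bash
python3 feel.py
```

```text
Traceback (most recent call last):
  File "feel.py", line 7, in <module>
    read_camera("wrist"); s=readout.get_state(); L.append(np.r_[s["wrist_torque"],s["contact_force"]])
    ~~~~~~~~~~~^^^^^^^^^
ValueError: 200 camera calls are used up
```

{"api": "drive_tool", "payload": {
  "steps": [
    [0,0,0,3,0],
    [0,0,0,0,0]
  ]
}}

```text
time: 30.4
eef_pos: [0.5977, -0.1396, 0.0672]
tcp_rot: [0.231, 0.668, -0.231, 0.668]
contact_force: [-1.1, 1.6, 2.8]
opening: 0.176
```

```bash
python3 feel.py
```

```text
Traceback (most recent call last):
  File "feel.py", line 7, in <module>
    read_camera("wrist"); s=readout.get_state(); L.append(np.r_[s["wrist_torque"],s["contact_force"]])
    ~~~~~~~~~~~^^^^^^^^^
ValueError: 200 camera calls are used up
```

{"api": "drive_tool", "payload": {
  "steps": [
    [0,0,0,3,0],
    [0,0,0,0,0]
  ]
}}

```text
time: 30.6
eef_pos: [0.5977, -0.1396, 0.0672]
tcp_rot: [0.249, 0.662, -0.248, 0.662]
contact_force: [-0.2, 1.5, 2.7]
opening: 0.182
```

```bash
python3 feel.py
```

```text
Traceback (most recent call last):
  File "feel.py", line 7, in <module>
    read_camera("wrist"); s=readout.get_state(); L.append(np.r_[s["wrist_torque"],s["contact_force"]])
    ~~~~~~~~~~~^^^^^^^^^
ValueError: 200 camera calls are used up
```

{"api": "drive_tool", "payload": {
  "steps": [
    [0,0,0,3,0],
    [0,0,0,0,0]
  ]
}}

```text
time: 30.8
eef_pos: [0.5977, -0.1396, 0.0672]
tcp_rot: [0.266, 0.655, -0.266, 0.655]
contact_force: [0.3, 1.4, 3.0]
opening: 0.18
```

```bash
python3 feel.py
```

```text
Traceback (most recent call last):
  File "feel.py", line 7, in <module>
    read_camera("wrist"); s=readout.get_state(); L.append(np.r_[s["wrist_torque"],s["contact_force"]])
    ~~~~~~~~~~~^^^^^^^^^
ValueError: 200 camera calls are used up
```

{"api": "drive_tool", "payload": {
  "steps": [
    [0,0,0,3,0],
    [0,0,0,0,0]
  ]
}}

```text
time: 31.0
eef_pos: [0.5977, -0.1396, 0.0673]
tcp_rot: [0.283, 0.648, -0.282, 0.648]
contact_force: [-0.2, 2.2, 3.5]
opening: 0.18
```

```bash
python3 feel.py
```

```text
Traceback (most recent call last):
  File "feel.py", line 7, in <module>
    read_camera("wrist"); s=readout.get_state(); L.append(np.r_[s["wrist_torque"],s["contact_force"]])
    ~~~~~~~~~~~^^^^^^^^^
ValueError: 200 camera calls are used up
```

The camera budget is used up, because my averaging reads consumed it. From here I read the wrist state between rest rows. I'll back off once for a fresh unloaded baseline.

```bash
cat > f1.py <<'E'
from plant import readout
import numpy as np
from scipy.spatial.transform import Rotation as R
s=readout.get_state();r=R.from_quat(s["tcp_rot"]).as_matrix()
print(round(s["time"],2),"yaw",round(np.degrees(np.arctan2(r[1,1],r[0,1])),2),"turned",round(85.8-np.degrees(np.arctan2(r[1,1],r[0,1])),2),"Tz",round(s["wrist_torque"][2],3),"j6",round(s["joint_efforts"][5],4),"F",s["contact_force"].round(1))
E
python3 f1.py
```

```text
31.0 yaw 42.9 turned 42.9 Tz -0.078 j6 0.0596 F [-0.2  2.2  3.5]
```

{"api": "drive_tool", "payload": {
  "steps": [
    [0,0,0,-5,0],
    [0,0,0,-5,0],
    [0,0,0,-5,0],
    [0,0,0,0,0],
    [0,0,0,3,0],
    [0,0,0,0,0],
    [0,0,0,0,0]
  ]
}}

```text
time: 31.7
eef_pos: [0.5977, -0.1397, 0.0672]
tcp_rot: [0.214, 0.674, -0.214, 0.674]
contact_force: [-0.5, 2.4, 3.4]
opening: 0.175
```

```bash
python3 f1.py
```

```text
31.7 yaw 54.79 turned 31.01 Tz -0.114 j6 -0.1682 F [-0.5  2.4  3.4]
```

{"api": "drive_tool", "payload": {
  "steps": [
    [0,0,0,0,0]
  ]
}}

```text
time: 31.8
eef_pos: [0.5977, -0.1397, 0.0672]
tcp_rot: [0.214, 0.674, -0.214, 0.674]
contact_force: [0.3, 2.1, 3.6]
opening: 0.179
```

```bash
python3 f1.py
```

```text
31.8 yaw 54.79 turned 31.01 Tz -0.126 j6 -0.1731 F [0.3 2.1 3.6]
```

{"api": "drive_tool", "payload": {
  "steps": [
    [0,0,0,3,0],
    [0,0,0,0,0],
    [0,0,0,0,0]
  ]
}}

```text
time: 32.1
eef_pos: [0.5977, -0.1397, 0.0672]
tcp_rot: [0.231, 0.668, -0.231, 0.668]
contact_force: [0.1, 2.2, 4.6]
opening: 0.182
```

```bash
python3 f1.py
```

```text
32.1 yaw 51.84 turned 33.96 Tz -0.139 j6 -0.1336 F [0.1 2.2 4.6]
```

{"api": "drive_tool", "payload": {
  "steps": [
    [0,0,0,0,0]
  ]
}}

```text
time: 32.2
eef_pos: [0.5977, -0.1397, 0.0672]
tcp_rot: [0.231, 0.668, -0.231, 0.668]
contact_force: [-0.2, 2.5, 3.7]
opening: 0.178
```

```bash
python3 f1.py
```

```text
32.2 yaw 51.83 turned 33.97 Tz -0.158 j6 -0.1105 F [-0.2  2.5  3.7]
```

{"api": "drive_tool", "payload": {
  "steps": [
    [0,0,0,3,0],
    [0,0,0,0,0],
    [0,0,0,0,0]
  ]
}}

```text
time: 32.5
eef_pos: [0.5977, -0.1397, 0.0673]
tcp_rot: [0.249, 0.662, -0.248, 0.662]
contact_force: [-0.2, 2.6, 4.6]
opening: 0.18
```

```bash
python3 f1.py
```

```text
32.5 yaw 48.85 turned 36.95 Tz -0.091 j6 -0.1044 F [-0.2  2.6  4.6]
```

{"api": "drive_tool", "payload": {
  "steps": [
    [0,0,0,0,0]
  ]
}}

```text
time: 32.6
eef_pos: [0.5977, -0.1396, 0.0672]
tcp_rot: [0.249, 0.662, -0.248, 0.662]
contact_force: [0.0, 3.2, 3.9]
opening: 0.175
```

```bash
python3 f1.py
```

```text
32.6 yaw 48.84 turned 36.96 Tz -0.079 j6 -0.0834 F [0.  3.2 3.9]
```

{"api": "drive_tool", "payload": {
  "steps": [
    [0,0,0,3,0],
    [0,0,0,0,0],
    [0,0,0,0,0]
  ]
}}

```text
time: 32.9
eef_pos: [0.5977, -0.1397, 0.0672]
tcp_rot: [0.266, 0.655, -0.266, 0.655]
contact_force: [-0.2, 2.8, 3.9]
opening: 0.181
```

```bash
python3 f1.py
```

```text
32.9 yaw 45.85 turned 39.95 Tz -0.046 j6 -0.0796 F [-0.2  2.8  3.9]
```

{"api": "drive_tool", "payload": {
  "steps": [
    [0,0,0,0,0]
  ]
}}

```text
time: 33.0
eef_pos: [0.5977, -0.1397, 0.0672]
tcp_rot: [0.266, 0.655, -0.266, 0.655]
contact_force: [0.8, 3.0, 4.5]
opening: 0.18
```

```bash
python3 f1.py
```

```text
33.0 yaw 45.84 turned 39.96 Tz -0.036 j6 -0.0589 F [0.8 3.  4.5]
```

{"api": "drive_tool", "payload": {
  "steps": [
    [0,0,0,3,0],
    [0,0,0,0,0],
    [0,0,0,0,0]
  ]
}}

```text
time: 33.3
eef_pos: [0.5977, -0.1397, 0.0672]
tcp_rot: [0.283, 0.648, -0.283, 0.648]
contact_force: [-0.4, 2.7, 4.5]
opening: 0.178
```

```bash
python3 f1.py
```

```text
33.3 yaw 42.85 turned 42.95 Tz -0.08 j6 -0.0575 F [-0.4  2.7  4.5]
```

{"api": "drive_tool", "payload": {
  "steps": [
    [0,0,0,0,0]
  ]
}}

```text
time: 33.4
eef_pos: [0.5977, -0.1396, 0.0672]
tcp_rot: [0.283, 0.648, -0.283, 0.648]
contact_force: [-0.4, 3.4, 5.2]
opening: 0.182
```

```bash
python3 f1.py
```

```text
33.4 yaw 42.84 turned 42.96 Tz -0.02 j6 -0.0366 F [-0.4  3.4  5.2]
```

{"api": "drive_tool", "payload": {
  "steps": [
    [0,0,0,3,0],
    [0,0,0,0,0],
    [0,0,0,0,0]
  ]
}}

```text
time: 33.7
eef_pos: [0.5977, -0.1397, 0.0672]
tcp_rot: [0.3, 0.64, -0.3, 0.641]
contact_force: [0.3, 4.6, 4.7]
opening: 0.174
```

```bash
python3 f1.py
```

```text
33.7 yaw 39.86 turned 45.94 Tz -0.068 j6 -0.0525 F [0.3 4.6 4.7]
```

{"api": "drive_tool", "payload": {
  "steps": [
    [0,0,0,0,0]
  ]
}}

```text
time: 33.8
eef_pos: [0.5977, -0.1397, 0.0672]
tcp_rot: [0.3, 0.64, -0.3, 0.641]
contact_force: [0.1, 3.2, 5.6]
opening: 0.176
```

```bash
python3 f1.py
```

```text
33.8 yaw 39.86 turned 45.94 Tz -0.065 j6 -0.0484 F [0.1 3.2 5.6]
```

{"api": "drive_tool", "payload": {
  "steps": [
    [0,0,0,3,0],
    [0,0,0,0,0],
    [0,0,0,0,0]
  ]
}}

```text
time: 34.1
eef_pos: [0.5977, -0.1397, 0.0672]
tcp_rot: [0.316, 0.632, -0.316, 0.632]
contact_force: [0.1, 3.8, 5.7]
opening: 0.175
```

```bash
python3 f1.py
```

```text
34.1 yaw 36.87 turned 48.93 Tz -0.014 j6 -0.0163 F [0.1 3.8 5.7]
```

{"api": "drive_tool", "payload": {
  "steps": [
    [0,0,0,0,0]
  ]
}}

```text
time: 34.2
eef_pos: [0.5977, -0.1397, 0.0672]
tcp_rot: [0.316, 0.632, -0.316, 0.632]
contact_force: [-0.5, 3.4, 4.4]
opening: 0.179
```

```bash
python3 f1.py
```

```text
34.2 yaw 36.87 turned 48.93 Tz -0.001 j6 -0.0132 F [-0.5  3.4  4.4]
```

{"api": "drive_tool", "payload": {
  "steps": [
    [0,0,0,3,0],
    [0,0,0,0,0],
    [0,0,0,0,0]
  ]
}}

```text
time: 34.5
eef_pos: [0.5977, -0.1397, 0.0672]
tcp_rot: [0.333, 0.624, -0.333, 0.624]
contact_force: [-0.4, 4.0, 5.0]
opening: 0.177
```

```bash
python3 f1.py
```

```text
34.5 yaw 33.88 turned 51.92 Tz -0.022 j6 0.004 F [-0.4  4.   5. ]
```

{"api": "drive_tool", "payload": {
  "steps": [
    [0,0,0,0,0]
  ]
}}

```text
time: 34.6
eef_pos: [0.5977, -0.1397, 0.0672]
tcp_rot: [0.333, 0.624, -0.333, 0.624]
contact_force: [0.0, 3.3, 5.2]
opening: 0.177
```

```bash
python3 f1.py
```

```text
34.6 yaw 33.88 turned 51.92 Tz 0.002 j6 0.0072 F [0.  3.3 5.2]
```

{"api": "drive_tool", "payload": {
  "steps": [
    [0,0,0,0,0]
  ]
}}

```text
time: 34.7
eef_pos: [0.5977, -0.1397, 0.0672]
tcp_rot: [0.333, 0.624, -0.333, 0.624]
contact_force: [-0.1, 2.9, 4.7]
opening: 0.177
```

```bash
python3 f1.py
```

```text
34.7 yaw 33.87 turned 51.93 Tz 0.036 j6 0.0076 F [-0.1  2.9  4.7]
```

{"api": "drive_tool", "payload": {
  "steps": [
    [0,0,0,2.5,0],
    [0,0,0,0,0],
    [0,0,0,0,0]
  ]
}}

```text
time: 35.0
eef_pos: [0.5977, -0.1397, 0.0672]
tcp_rot: [0.346, 0.617, -0.346, 0.617]
contact_force: [0.8, 4.3, 5.0]
opening: 0.175
```

```bash
python3 f1.py
```

```text
35.0 yaw 31.4 turned 54.4 Tz 0.092 j6 0.0703 F [0.8 4.3 5. ]
```

{"api": "drive_tool", "payload": {
  "steps": [
    [0,0,0,0,0]
  ]
}}

```text
time: 35.1
eef_pos: [0.5977, -0.1396, 0.0672]
tcp_rot: [0.346, 0.617, -0.346, 0.617]
contact_force: [0.5, 3.5, 4.3]
opening: 0.179
```

```bash
python3 f1.py
```

```text
35.1 yaw 31.4 turned 54.4 Tz 0.082 j6 0.0729 F [0.5 3.5 4.3]
```

{"api": "drive_tool", "payload": {
  "steps": [
    [0,0,0,0,0]
  ]
}}

```text
time: 35.2
eef_pos: [0.5977, -0.1397, 0.0672]
tcp_rot: [0.346, 0.617, -0.346, 0.617]
contact_force: [-0.3, 4.5, 5.7]
opening: 0.173
```

```bash
python3 f1.py
```

```text
35.2 yaw 31.4 turned 54.4 Tz 0.056 j6 0.0733 F [-0.3  4.5  5.7]
```

Readings depend on step size: 2.5° gives less settling than 3°. So I'll run one clean calibration pass. I'll back off well before contact, then take uniform 3° steps reading joint 6's effort, which is much less noisy.

{"api": "drive_tool", "payload": {
  "steps": [
    [0,0,0,-7.4,0],
    [0,0,0,-7.4,0],
    [0,0,0,-7.4,0],
    [0,0,0,-7.4,0],
    [0,0,0,-7.4,0],
    [0,0,0,-7.4,0],
    [0,0,0,0,0],
    [0,0,0,3,0],
    [0,0,0,0,0],
    [0,0,0,0,0]
  ]
}}

```text
time: 36.2
eef_pos: [0.5977, -0.1397, 0.0672]
tcp_rot: [0.106, 0.699, -0.106, 0.699]
contact_force: [0.4, 2.6, 5.0]
opening: 0.178
```

```bash
python3 f1.py
```

```text
36.2 yaw 72.74 turned 13.06 Tz -0.063 j6 -0.1072 F [0.4 2.6 5. ]
```

{"api": "drive_tool", "payload": {
  "steps": [
    [0,0,0,3,0],
    [0,0,0,0,0],
    [0,0,0,0,0],
    [0,0,0,0,0]
  ]
}}

```text
time: 36.6
eef_pos: [0.5977, -0.1397, 0.0672]
tcp_rot: [0.124, 0.696, -0.124, 0.696]
contact_force: [-0.0, 3.4, 4.7]
opening: 0.178
```

```bash
python3 f1.py
```

```text
36.6 yaw 69.74 turned 16.06 Tz -0.111 j6 -0.1129 F [-0.   3.4  4.7]
```

{"api": "drive_tool", "payload": {
  "steps": [
    [0,0,0,3,0],
    [0,0,0,0,0],
    [0,0,0,0,0],
    [0,0,0,0,0]
  ]
}}

```text
time: 37.0
eef_pos: [0.5977, -0.1397, 0.0672]
tcp_rot: [0.143, 0.693, -0.142, 0.693]
contact_force: [0.0, 3.1, 5.3]
opening: 0.179
```

```bash
python3 f1.py
```

```text
37.0 yaw 66.74 turned 19.06 Tz -0.068 j6 -0.1136 F [0.  3.1 5.3]
```

{"api": "drive_tool", "payload": {
  "steps": [
    [0,0,0,3,0],
    [0,0,0,0,0],
    [0,0,0,0,0],
    [0,0,0,0,0]
  ]
}}

```text
time: 37.4
eef_pos: [0.5977, -0.1397, 0.0672]
tcp_rot: [0.161, 0.689, -0.161, 0.689]
contact_force: [0.7, 3.6, 4.4]
opening: 0.177
```

```bash
python3 f1.py
```

```text
37.4 yaw 63.74 turned 22.06 Tz -0.14 j6 -0.1137 F [0.7 3.6 4.4]
```

{"api": "drive_tool", "payload": {
  "steps": [
    [0,0,0,3,0],
    [0,0,0,0,0],
    [0,0,0,0,0],
    [0,0,0,0,0]
  ]
}}

```text
time: 37.8
eef_pos: [0.5977, -0.1397, 0.0672]
tcp_rot: [0.179, 0.684, -0.178, 0.684]
contact_force: [-0.2, 3.4, 5.0]
opening: 0.181
```

```bash
python3 f1.py
```

```text
37.8 yaw 60.74 turned 25.06 Tz -0.141 j6 -0.1138 F [-0.2  3.4  5. ]
```

{"api": "drive_tool", "payload": {
  "steps": [
    [0,0,0,3,0],
    [0,0,0,0,0],
    [0,0,0,0,0],
    [0,0,0,0,0]
  ]
}}

```text
time: 38.2
eef_pos: [0.5977, -0.1397, 0.0672]
tcp_rot: [0.197, 0.679, -0.196, 0.679]
contact_force: [0.3, 4.3, 5.1]
opening: 0.18
```

```bash
python3 f1.py
```

```text
38.2 yaw 57.74 turned 28.06 Tz -0.061 j6 -0.1138 F [0.3 4.3 5.1]
```

{"api": "drive_tool", "payload": {
  "steps": [
    [0,0,0,3,0],
    [0,0,0,0,0],
    [0,0,0,0,0],
    [0,0,0,0,0]
  ]
}}

```text
time: 38.6
eef_pos: [0.5977, -0.1397, 0.0672]
tcp_rot: [0.214, 0.674, -0.214, 0.674]
contact_force: [0.1, 3.6, 5.3]
opening: 0.178
```

```bash
python3 f1.py
```

```text
38.6 yaw 54.74 turned 31.06 Tz -0.129 j6 -0.1138 F [0.1 3.6 5.3]
```

{"api": "drive_tool", "payload": {
  "steps": [
    [0,0,0,3,0],
    [0,0,0,0,0],
    [0,0,0,0,0],
    [0,0,0,0,0]
  ]
}}

```text
time: 39.0
eef_pos: [0.5977, -0.1397, 0.0672]
tcp_rot: [0.232, 0.668, -0.232, 0.668]
contact_force: [0.1, 3.8, 4.5]
opening: 0.177
```

```bash
python3 f1.py
```

```text
39.0 yaw 51.74 turned 34.06 Tz -0.156 j6 -0.1139 F [0.1 3.8 4.5]
```

{"api": "drive_tool", "payload": {
  "steps": [
    [0,0,0,3,0],
    [0,0,0,0,0],
    [0,0,0,0,0],
    [0,0,0,0,0]
  ]
}}

```text
time: 39.4
eef_pos: [0.5977, -0.1397, 0.0672]
tcp_rot: [0.249, 0.662, -0.249, 0.662]
contact_force: [-1.2, 3.9, 5.4]
opening: 0.18
```

```bash
python3 f1.py
```

```text
39.4 yaw 48.74 turned 37.06 Tz -0.102 j6 -0.1006 F [-1.2  3.9  5.4]
```

{"api": "drive_tool", "payload": {
  "steps": [
    [0,0,0,3,0],
    [0,0,0,0,0],
    [0,0,0,0,0],
    [0,0,0,0,0]
  ]
}}

```text
time: 39.8
eef_pos: [0.5977, -0.1397, 0.0672]
tcp_rot: [0.266, 0.655, -0.266, 0.655]
contact_force: [-0.5, 3.4, 5.5]
opening: 0.177
```

```bash
python3 f1.py
```

```text
39.8 yaw 45.75 turned 40.05 Tz -0.025 j6 -0.0793 F [-0.5  3.4  5.5]
```

{"api": "drive_tool", "payload": {
  "steps": [
    [0,0,0,3,0],
    [0,0,0,0,0],
    [0,0,0,0,0],
    [0,0,0,0,0]
  ]
}}

```text
time: 40.2
eef_pos: [0.5977, -0.1397, 0.0672]
tcp_rot: [0.283, 0.648, -0.283, 0.648]
contact_force: [0.8, 3.7, 4.7]
opening: 0.179
```

```bash
python3 f1.py
```

```text
40.2 yaw 42.75 turned 43.05 Tz -0.119 j6 -0.0576 F [0.8 3.7 4.7]
```

{"api": "drive_tool", "payload": {
  "steps": [
    [0,0,0,3,0],
    [0,0,0,0,0],
    [0,0,0,0,0],
    [0,0,0,0,0]
  ]
}}

```text
time: 40.6
eef_pos: [0.5977, -0.1397, 0.0672]
tcp_rot: [0.3, 0.64, -0.3, 0.64]
contact_force: [0.1, 2.9, 5.1]
opening: 0.178
```

```bash
python3 f1.py
```

```text
40.6 yaw 39.77 turned 46.03 Tz -0.035 j6 -0.0356 F [0.1 2.9 5.1]
```

Very clean now. Joint 6 effort is flat at −0.114 until about 35°, then rises 0.022 per 3°, which is the expected spring rate. At 46° the load is about 6.5 N, so 2.5° more gives about 8 N. Then I release and retreat.

{"api": "drive_tool", "payload": {
  "steps": [
    [0,0,0,2.5,0],
    [0,0,0,0,0],
    [0,0,0,0,0],
    [0,0,0,0,0]
  ]
}}

```text
time: 41.0
eef_pos: [0.5977, -0.1397, 0.0672]
tcp_rot: [0.314, 0.634, -0.314, 0.634]
contact_force: [0.1, 3.7, 5.2]
opening: 0.174
```

```bash
python3 f1.py
```

```text
41.0 yaw 37.29 turned 48.51 Tz 0.101 j6 0.0278 F [0.1 3.7 5.2]
```

{"api": "drive_tool", "payload": {
  "steps": [
    [0,0,0,0,0.25],
    [0,0,0,0,0.376],
    [0,0,0,0,0.376],
    [0,0,0,0,0.376],
    [0,0,0,0,0.376]
  ]
}}

```text
time: 41.5
eef_pos: [0.5975, -0.1399, 0.0669]
tcp_rot: [0.314, 0.633, -0.314, 0.633]
contact_force: [-1.4, -0.8, 0.2]
opening: 0.377
```

```bash
python3 f1.py; python3 to.py .5976 -.1397 .2
```

```text
41.5 yaw 37.21 turned 48.59 Tz -0.027 j6 -0.0008 F [-1.4 -0.8  0.2]
41.5 pos [ 0.5975 -0.1399  0.0669] yaw 37.21 tool shift cm [-1.331e+01  2.000e-02 -1.000e-02] F [-1.42 -0.76  0.18] T [-0.044 -0.017 -0.027] op 0.376566761950115
```

{"api": "drive_tool", "payload": {
  "steps": [
    [-0.5,0,0,0,0.376],
    [-1,0,0,0,0.376],
    [-1.5,0,0,0,0.376],
    [-2.5,0,0,0,0.376],
    [-3,0,0,0,0.376],
    [-3,0,0,0,0.376],
    [-2,0,0,0,0.376],
    [-1,0,0,0,0.376],
    [0,0,0,0,0.376],
    [0,0,0,0,0.376]
  ]
}}

```text
time: 42.5
eef_pos: [0.5972, -0.1396, 0.2116]
tcp_rot: [0.314, 0.634, -0.314, 0.633]
contact_force: [0.7, 0.3, -0.5]
opening: 0.38
```

```bash
python3 f1.py; python3 -c "
from plant import sign_off
print(sign_off())"
```

```text
42.5 yaw 37.21 turned 48.59 Tz -0.015 j6 -0.0 F [ 0.7  0.3 -0.5]
the job is handed in; nothing more can be done
None
```

The short can is standing in the nest and clamped at about 8 N by my estimate, and I handed the job in at about 42.5 s of the 72 s allowed. I let go of the can before clamping it, and the gripper was open and clear of everything at the end.

**Clamp force:** I took it from how hard the last joint worked in equal 3° steps. The effort stayed flat until about 35° of knob turn, then rose at close to the expected spring rate, giving about 6.5 N at 46°. I then went on to 48.5°, which works out to about 8 N.

**Checks that failed, disagreed or could not be made:**
- **Earlier passes:** the first two torque readings were ambiguous, because the result depended on step size and sideways load. During them the knob briefly reached 54.4°, about 12 N by the later calibration and under the 18 N dent limit. I backed off twice to recalibrate.
- **Final reading:** the last 2.5° step read +0.14 N m above the unloaded baseline, against about 0.10 expected. Step size affects these readings, so I trusted the 3° series instead.
- **Camera:** my repeated readings used up the camera budget, so I took no final picture. The wrist picture taken before clamping showed the can standing in the nest. After letting go, the force and torque readings were back near zero.

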